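# Build the sieve stack on the shaker

### The arm

A 7-joint arm with a two-finger parallel gripper is mounted at the origin on the work surface. World frame = base frame: x ahead of the robot, y to its left, z up, the work surface at z = 0. Lengths are in m, angles in rad, forces in N, time in s.
With the tool pointing down it reaches from about 0.35 to 0.9 m from the base axis. Payload 8.1 kg.
Tool frame: the origin (TCP) lies between the finger pads; the fingertips stand 11 mm ahead of it and the grasp point (between the pads) lies 8 mm behind it; z points along the fingers, y is the line along which they close (so a half turn about z gives the same grasp; the last joint's range is limited). The gripper opens to 92 mm and grips with 3 to 60 N. Pads are 19 mm wide; open, the fingers measure 130 mm over their backs; the gripper's body (75 mm by 190 mm) begins 47 mm behind the grasp point.
Start: joints at [1.193, 0.434, 0.025, 1.573, -0.012, 1.134, -0.075], TCP at [0.17, -0.602, 0.238] pointing down, gripper open.
Joint ranges: [-2.62, 2.62], [-0.44, 2.09], [-1.27, 1.32], [0.08, 2.57], [-1.32, 4.46], [0.12, 2], [-2.74, 2.74]. Speed limits (rad/s): [2.22, 2.22, 3.01, 3.01, 3.14, 3.14, 3.14].

### API

Orientations are given as a rotation vector (axis times angle).
In Python, from cell import observe, get_image, camera_params, sign_off gives the robot as it stands.
- The arm moves only by the shell command python3 -m pendant 'ROWS' [FORCE]. ROWS is JSON, one flat list of numbers, 7 for each row, row after row: the shift along the tool's x, y, z in m, then the turn, a rotation vector about the tool's x, y, z in rad, then the finger opening in m, from 0 to 0.0918. In form: [dx, dy, dz, rx, ry, rz, jaw, dx, dy, dz, rx, ry, rz, jaw, ...]. A call has 1 to 10 rows; each row shifts and turns the commanded pose from where the row before left it, along the tool's axes as they then stand; what a row does not reach is not made up. A row lasts 1/8 s, in which the tool goes at most 62.5 mm and 10.7 degrees, less where a joint would pass 70% of its speed; a pose out of reach is approached as far as the arm can. A call is refused whole if a number of a shift passes 0.0625 or a number of a turn 0.188, either way. A call with a gripper value outside its range is refused whole. The fingers move at their own pace and stop on an object; FORCE is the grip in N (left out, the last holds). Time passes only in rows, so rows that do not move let the fingers close. It gives the time, the measured TCP pose, the force, the opening and the grip force at its end, in the units of the state.
- observe(): the state, without advancing time (a new reading comes with each control period).
- get_image(name): name is "scene" or "top" or "wrist"; returns the picture (384x512x3 uint8, red, green, blue); there is no depth.
- camera_params(name): a dict with "intrinsics" (3x3 intrinsics, pixels), "eye" and "rotation" of the camera in the world; the wrist camera has in their place "T_tool_cam" (4x4, takes a point from camera to tool coordinates, whose origin is the TCP and whose axes are the flange's). Camera axes: x right, y down, z forward; pixel columns grow to the right and rows downward; lengths in m; the calibration is good to about 2 mm. The wrist camera is an equidistant fisheye: a pixel r from the principal point sees the ray r / f radians off the axis. A picture is of the moment at which its call begins: read the wrist's pose just before it. camera_params takes no time and is no camera call.
- sign_off(): hands the job in; it is judged then, once.
The state is a dict: "clock": time; "joints": joint angles; "dq": joint speeds; "joint_efforts": joint torques, N m; "position": TCP position; "ee_rot": TCP orientation; "force": force on the tool from outside, world axes, zero at the start; "ft_torque": the same for the moment, N m; "width": opening from 0.0 (shut) to 1.0 (fully open); "gripper_force": force on a finger pad.
Only numpy, scipy, OpenCV 4.12 (cv2) and the standard library are available. Lean on these libraries where they do the work, as an engineer would, in place of code of your own. Each camera call takes 0.05 s, during which the arm holds its last target. There are 200 camera calls.

### The job

Build up the sieve stack on the shaker, one piece at a time from the bottom: first the blue fine sieve into the shaker's steel pan, then the yellow medium sieve, then the red coarse sieve, and last the white lid, each level and fully home on the one below and let go before the next. The green sieve belongs to another set: leave it and the little jar standing where they are.

Things in the scene. Friction and masses are not known exactly. Their poses are not given: they have to be found in the camera images.
- blue_sieve: Fine sieve, blue frame, close mesh; loose, 90 g, 40 mm high, lies upright. Frame 64 mm outer, 57.6 mm inner diameter, from 10 to 40 mm above the origin; below it (0 to 10 mm) a steel skirt 53.6 mm diameter, its lowest 4 mm tapering to 48.6 mm. Mesh floor at 14.5 mm. Origin: centre of the skirt's underside, z up the axis.
- yellow_sieve: Medium sieve, yellow frame; same shape, sizes, mass and origin as the blue sieve. A sieve's skirt drops 10 mm into the mouth below it, with 2 mm play all round, until the frame's shoulder rests on that rim: each stands 30 mm above the one below.
- red_sieve: Coarse sieve, red frame, wide mesh; same shape, sizes, mass and origin as the blue sieve. Loose, upright on its skirt.
- lid: White lid disc, 64 mm diameter (10 to 16 mm above the origin), with the same skirt below (0 to 10 mm) as the sieves and a round black knob on top, 20 mm diameter, from 16 to 44 mm. Loose, 70 g, lies upright on its skirt. Origin: centre of the skirt's underside, z up. Seats like a sieve, skirt inside the mouth below.
- green_sieve: Spare sieve with green frame, not part of this set; same shape, sizes, mass and origin as the blue sieve. Loose; to be left where it is.
- shaker: Fixed sieve shaker: white housing 130 x 140 mm (x, y), 42 mm high; black disc 92 mm wide, top at 45 mm; on it a steel pan, 64 mm outer, 57.6 mm inner diameter, rim at 75 mm, floor at 56 mm. Origin: on the table under the pan's axis, z up. Origins of seated pieces lie 65, 95, 125 mm (sieves) and 155 mm (lid) above it.
- specimen_box: Closed clear plastic specimen box with a blue latch bar on top, 110 x 140 mm (x, y), 60 mm high with the bar. Fixed bystander. Origin: centre of its underside.
- vial: Small closed specimen jar with white cap, 28 mm diameter, 50 mm high, upright and loose among the sieves; to be left standing. Origin: centre of its underside.

How it is judged:
By the outcome, as a careful person would: the job done as asked, in the order asked, and still so for the second after the job is handed in, with the robot touching nothing.
It also fails if it takes over 123 s, if anything falls off the work surface, if the arm or the gripper's body presses on something with over 40 N, if the wrist force passes 120 N, or if a joint passes its speed limit or range.

## Working session

There is one attempt and no reset: what is moved stays moved. The work goes in short steps, Python scripts to look and compute and a shell command to move; the robot and the scene stay as the last step left them, time stands still between calls to the robot, and variables do not carry over. Pictures are saved under pics/ and viewed, at most 14 in all, crops included, and the job is handed in when it is done.

```bash
ls; mkdir -p pics; python3 - <<'E'
from cell import *
import cv2,numpy as np
s=observe();print({k:np.round(v,3) for k,v in s.items()})
for n in("scene","top","wrist"):
    im=get_image(n);cv2.imwrite(f"pics/{n}0.png",im[:,:,::-1]);print(n,camera_params(n))
E
```

```text
pics
{'clock': np.float64(0.0), 'joints': array([ 1.193,  0.435,  0.025,  1.574, -0.012,  1.134, -0.075]), 'dq': array([-0.002, -0.001,  0.   , -0.001,  0.   ,  0.001,  0.001]), 'joint_efforts': array([-0.0000e+00, -6.6785e+01,  9.8500e-01, -3.1447e+01, -6.1000e-02,
        4.3000e-02,  0.0000e+00]), 'position': array([ 0.169, -0.601,  0.237]), 'ee_rot': array([-3.11e+00, -4.30e-01,  1.00e-03]), 'force': array([-0.737,  0.792, -0.256]), 'ft_torque': array([0.006, 0.026, 0.002]), 'gripper_force': np.float64(0.0), 'width': np.float64(0.999)}
scene {'intrinsics': array([[437.34670333,   0.        , 257.23844163],
       [  0.        , 437.34670333, 190.68511828],
       [  0.        ,   0.        ,   1.        ]]), 'eye': array([1.05958369, 0.60519653, 0.53636251]), 'rotation': array([-0.84072105, -2.33489497,  1.28997677])}
top {'intrinsics': array([[428.90537221,   0.        , 255.00929279],
       [  0.        , 428.90537221, 195.51390663],
       [  0.        ,   0.        ,   1.        ]]), 'eye': array([0.45652857, 0.0152781 , 0.95030224]), 'rotation': array([-2.1813469 ,  2.17094393, -0.15070444])}
wrist {'intrinsics': array([[297.31863964,   0.        , 253.80337426],
       [  0.        , 297.31863964, 196.71337047],
       [  0.        ,   0.        ,   1.        ]]), 'T_tool_cam': array([[-8.65434521e-04, -9.64640111e-01, -2.63569169e-01,
         7.15072379e-02],
       [ 9.99999263e-01, -6.10533765e-04, -1.04901695e-03,
         5.34221288e-04],
       [ 8.51005945e-04, -2.63569883e-01,  9.64639929e-01,
        -1.47336368e-01],
       [ 0.00000000e+00,  0.00000000e+00,  0.00000000e+00,
         1.00000000e+00]])}
```

View pics/top0.png

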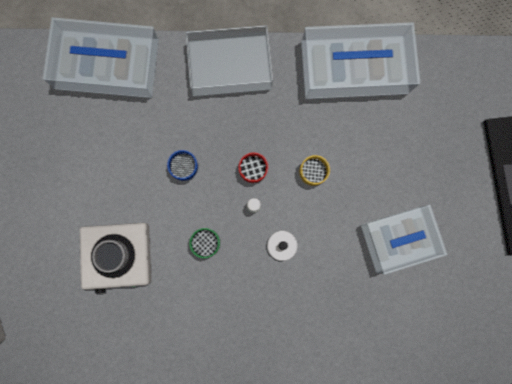

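View pics/scene0.png

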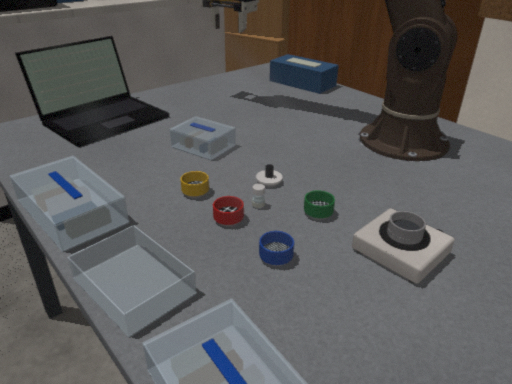

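The top view shows the rims of blue (183,165), red (253,168), yellow (315,170) and green (205,243). It also shows the lid (282,246), the vial (254,205) and the pan (111,256). The scene view agrees, with every piece upright.

```bash
cat > h.py <<'E'
from cell import *
import cv2,numpy as np
from scipy.spatial.transform import Rotation as Ro
from scipy.optimize import least_squares
HSV={'blue':((105,110,50),(128,255,255)),'yellow':((18,110,80),(32,255,255)),'green':((40,80,30),(85,255,255))}
def pose(name,s):
    p=camera_params(name);K=p['intrinsics']
    if name!='wrist': return K,Ro.from_rotvec(p['rotation']).as_matrix(),np.array(p['eye'])
    T=p['T_tool_cam'];R=Ro.from_rotvec(s['ee_rot']).as_matrix()
    return K,R@T[:3,:3],s['position']+R@T[:3,3]
def proj(P,name,s):
    K,R,e=pose(name,s);c=(np.atleast_2d(P)-e)@R
    if name!='wrist': uv=c[:,:2]/c[:,2:]
    else:
        r=np.hypot(c[:,0],c[:,1]);uv=c[:,:2]*(np.arctan2(r,c[:,2])/np.maximum(r,1e-9))[:,None]
    return uv*K[0,0]+K[:2,2]
def ring(xy,z,d):
    a=np.linspace(0,2*np.pi,72,endpoint=False)
    return np.c_[xy[0]+d/2*np.cos(a),xy[1]+d/2*np.sin(a),0*a+z]
def ground(uv,z,name,s):
    return least_squares(lambda x:proj([x[0],x[1],z],name,s)[0]-uv,[.5,0]).x
def mask(im,col):
    h=cv2.cvtColor(im,cv2.COLOR_RGB2HSV)
    if col=='red': return cv2.inRange(h,(0,130,60),(8,255,255))|cv2.inRange(h,(172,130,60),(180,255,255))
    if col=='white': return cv2.inRange(h,(0,0,165),(180,60,255))
    if col=='black': return cv2.inRange(h,(0,0,0),(180,255,45))
    return cv2.inRange(h,*HSV[col])
def blob(im,col,uv):
    n,l,st,c=cv2.connectedComponentsWithStats(cv2.morphologyEx(mask(im,col),cv2.MORPH_CLOSE,np.ones((3,3))))
    i=min([i for i in range(1,n) if st[i,4]>60],key=lambda i:np.hypot(*(c[i]-uv)))
    b=st[i];return np.array([b[0],b[1],b[0]+b[2]-1,b[1]+b[3]-1],float)
def fit(im,col,uv,name,s,z0=0,parts=((.01,.064),(.04,.064))):
    """bbox of coloured blob vs projected cylinder -> xy, px residual"""
    b=blob(im,col,uv)
    def f(x):
        q=np.vstack([proj(ring(x,z0+z,d),name,s) for z,d in parts])
        return np.r_[q.min(0),q.max(0)]-b
    r=least_squares(f,ground(uv,z0+.03,name,s));return r.x,np.round(r.fun,1)
def shot(name,f=None):
    s=observe();im=get_image(name)
    if f: cv2.imwrite('pics/'+f,im[:,:,::-1])
    return s,im
E
python3 - <<'E'
from h import *
s=observe();im=cv2.imread('pics/top0.png')[:,:,::-1]
L=((.01,.064),(.016,.064))
for n,c,uv,p in (('blue','blue',(183,165),None),('red','red',(253,168),None),('yellow','yellow',(315,170),None),('green','green',(205,243),None),('lid','white',(282,246),L)):
    print(n,*fit(im,c,np.array(uv,float),'top',s,**({'parts':p} if p else {})))
print('vial',ground((254,204),.05,'top',s))
print('pan',ground((111,256),.075,'top',s), 'house corners',[ground(u,.042,'top',s).round(3) for u in((81,227),(146,225),(149,287),(82,289))])
R=Ro.from_rotvec(s['ee_rot']);print(R.as_matrix().round(3))
sc=cv2.imread('pics/scene0.png')[:,:,::-1]
print('pan scene',ground((407,221),.075,'scene',s))
for c,uv in(('blue',(277,248)),('red',(228,210)),('yellow',(195,184))): print(c,*fit(sc,c,np.array(uv,float),'scene',s))
E
```

```text
blue [0.6260535  0.14967677] [-0.7 -0.7  0.7  0.7]
red [ 0.62176751 -0.0041877 ] [-0.9 -1.1  0.9  1.1]
yellow [ 0.61729453 -0.13785446] [-0.7 -0.6  0.6  0.6]
green [0.45887196 0.09911233] [-0.6 -0.8  0.7  0.8]
lid [ 0.45410967 -0.06841305] [-0.8 -0.9  0.8  0.8]
vial [ 0.53973743 -0.0063537 ]
pan [0.43112135 0.28060145] house corners [array([0.49 , 0.355]), array([0.495, 0.22 ]), array([0.367, 0.21 ]), array([0.363, 0.347])]
[[ 0.962  0.271 -0.   ]
 [ 0.271 -0.962  0.001]
 [-0.    -0.001 -1.   ]]
pan scene [0.43364569 0.29073124]
blue [0.62516708 0.1511285 ] [-0.7 -1.1  0.7  0.9]
red [ 0.62107414 -0.00173555] [-1.2 -0.9  1.2  0.6]
yellow [ 0.61449358 -0.13571167] [-1.1 -1.   1.1  0.8]
```

```bash
python3 -m pendant '[0,0,0,0,0,0.137,0.0918, 0,0,0,0,0,0.137,0.0918, 0.0285,-0.047,0,0,0,0,0.0918, 0.0285,-0.047,0,0,0,0,0.0918, 0.0285,-0.047,0,0,0,0,0.0918, 0.0285,-0.047,0,0,0,0,0.0918, 0.0285,-0.047,0,0,0,0,0.0918, 0.0285,-0.047,0,0,0,0,0.0918, 0.0285,-0.047,0,0,0,0,0.0918, 0.0285,-0.047,0,0,0,0,0.0918]' 25
python3 -m pendant '[0.0285,-0.047,0.008,0,0,0,0.0918, 0.0285,-0.047,0.008,0,0,0,0.0918, 0.0285,-0.047,0.008,0,0,0,0.0918, 0.0285,-0.047,0.008,0,0,0,0.0918, 0.0285,-0.047,0.008,0,0,0,0.0918, 0.0285,-0.047,0.008,0,0,0,0.0918, 0.0285,-0.047,0.008,0,0,0,0.0918, 0.0285,-0.047,0.008,0,0,0,0.0918, 0,0,0,0,0,0,0.0918, 0,0,0,0,0,0,0.0918]'
python3 - <<'E'
from h import *
s,im=shot('wrist','w1.png')
print(s['position'].round(4),s['ee_rot'].round(3))
g=proj([.626,.15,.03],'wrist',s)[0];print(g,*fit(im,'blue',g,'wrist',s))
E
```

```text
clock: 1.4
position: [0.3979, -0.2238, 0.2378]
ee_rot: [3.141, 0.001, 0.0]
force: [0.4, -0.9, -0.4]
width: 1.002
gripper_force: 0.0
clock: 2.65
position: [0.6247, 0.1503, 0.1731]
ee_rot: [3.141, 0.001, -0.002]
force: [0.8, -0.1, -0.2]
width: 1.002
gripper_force: 0.0
[0.6247 0.1503 0.1731] [ 3.141e+00  1.000e-03 -2.000e-03]
[253.96681804 187.80785927] [0.62698792 0.1494807 ] [-0.3 -1.3  0.3  1.3]
```

View pics/w1.png

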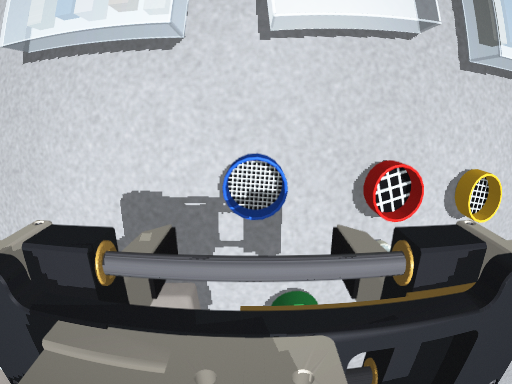

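The wrist view shows the blue sieve centred at (255,187), under the tool and within 2 mm of the estimate. I'm going down to grasp it.

```bash
python3 -m pendant '[0.002,0.001,0.03,0,0,0,0.0918, 0,0,0.04,0,0,0,0.0918, 0,0,0.04,0,0,0,0.0918, 0,0,0.03,0,0,0,0.0918, 0,0,0.011,0,0,0,0.0918, 0,0,0,0,0,0,0.05, 0,0,0,0,0,0,0.05, 0,0,0,0,0,0,0.05, 0,0,0,0,0,0,0.05, 0,0,0,0,0,0,0.05]' 20
python3 -m pendant '[0,0,0,0,0,0,0.05, 0,0,0,0,0,0,0.05]'
```

```text
clock: 3.95
position: [0.6277, 0.1499, 0.0239]
ee_rot: [-3.141, -0.001, -0.003]
force: [-0.7, -1.0, 6.7]
width: 0.686
gripper_force: 20.0
clock: 4.2
position: [0.6277, 0.1499, 0.0239]
ee_rot: [-3.141, -0.001, -0.003]
force: [-0.8, -0.8, 7.0]
width: 0.684
gripper_force: 20.0
```

```bash
python3 -m pendant '[0,0,-0.02,0,0,0,0.05, 0,0,-0.04,0,0,0,0.05, 0,0,-0.05,0,0,0,0.05, -0.03,-0.016,-0.04,0,0,0,0.05, -0.045,-0.024,0,0,0,0,0.05, -0.05,-0.026,0,0,0,0,0.05, -0.05,-0.026,0,0,0,0,0.05, -0.045,-0.024,0,0,0,0,0.05, -0.03,-0.016,0,0,0,0,0.05, -0.01,0,0,0,0,0,0.05]'
python3 -m pendant '[0,0,0,0,0,0,0.05, 0,0,0,0,0,0,0.05]'
python3 - <<'E'
from h import *
s,im=shot('wrist','w2.png')
print(s['position'].round(4),s['ee_rot'].round(3),s['force'].round(1),s['width'])
g=proj([.431,.283,.075],'wrist',s);print(g, proj(np.r_[s['position'][:2],s['position'][2]+.016],'wrist',s))
E
```

```text
clock: 5.45
position: [0.365, 0.2831, 0.174]
ee_rot: [-3.141, -0.007, -0.001]
force: [0.6, -0.7, -0.2]
width: 0.686
gripper_force: 20.0
clock: 5.7
position: [0.3682, 0.281, 0.173]
ee_rot: [-3.142, 0.002, -0.001]
force: [1.3, 0.3, -1.6]
width: 0.69
gripper_force: 20.0
[0.3682 0.281  0.173 ] [-3.142e+00  2.000e-03 -1.000e-03] [ 1.3  0.3 -1.6] 0.6902525149386062
[[251.07953345 128.14752351]] [[253.5415114  265.76176559]]
```

View pics/w2.png

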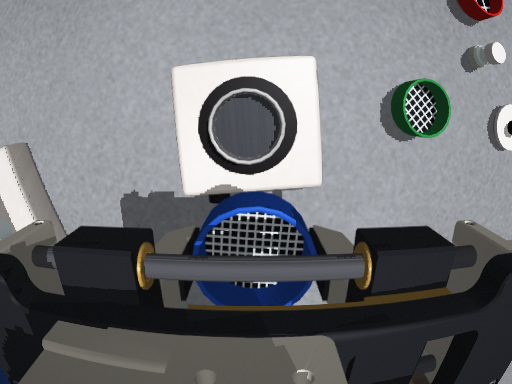

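The pan rim is centred near (247,126) and the held sieve sits level near (254,250). Next I'll fit both.

```bash
cat >> h.py <<'E'
def fitrim(im,c,z,d,s,name='wrist'):
    """fit bright rim outer circle by scanning radial edge at disc boundary (dark->?)"""
    g=cv2.cvtColor(im,cv2.COLOR_RGB2GRAY).astype(np.float32)
    def score(x):
        v=0
        for dd,w in((d-.003,1),(d+.006,-1),(d-.012,-1)):
            q=proj(ring(x,z,dd),name,s).astype(np.float32)
            v+=w*cv2.remap(g,q[:,0],q[:,1],cv2.INTER_LINEAR).mean()
        return v
    best=max(((score((c[0]+i*.0005,c[1]+j*.0005)),i,j) for i in range(-24,25) for j in range(-24,25)))
    return np.array([c[0]+best[1]*.0005,c[1]+best[2]*.0005]),best[0]
E
python3 - <<'E'
from h import *
s=observe();im=cv2.imread('pics/w2.png')[:,:,::-1]
print('rim',fitrim(im,(.431,.283),.075,.064,s))
print('disc',fit(im,'black',np.array([247,125.]),'wrist',s,0,((.0445,.092),(.045,.092))))
x0=s['position'];m=mask(im,'blue');ys,xs=np.where(m[185:300,185:330]>0);b=np.array([xs.min()+185,ys.min()+185,xs.max()+185]);print(b)
def f(x):
    q=np.vstack([proj(ring(x,x0[2]-.0239+z,.064),'wrist',s) for z in(.01,.04)]);return np.array([q[:,0].min(),q[:,1].min(),q[:,0].max()])-b
r=least_squares(f,x0[:2]);print('held-tcp',r.x-x0[:2],r.fun)
top=cv2.imread('pics/top0.png')[:,:,::-1]
print('rim top',fitrim(top,(.431,.283),.075,.064,s,'top'))
E
```

```text
Traceback (most recent call last):
  File "h.py", line 52, in fitrim
    best=max(((score((c[0]+i*.0005,c[1]+j*.0005)),i,j) for i in range(-24,25) for j in range(-24,25)))
  File "h.py", line 52, in <genexpr>
    best=max(((score((c[0]+i*.0005,c[1]+j*.0005)),i,j) for i in range(-24,25) for j in range(-24,25)))
               ~~~~~^^^^^^^^^^^^^^^^^^^^^^^^^^^^^
  File "h.py", line 49, in score
    q=proj(ring(x,z,dd),name,s).astype(np.float32)
      ~~~~^^^^^^^^^^^^^^^^^^^^^
  File "h.py", line 12, in proj
    K,R,e=pose(name,s);c=(np.atleast_2d(P)-e)@R
          ~~~~^^^^^^^^
  File "h.py", line 7, in pose
    p=camera_params(name);K=p['intrinsics']
ValueError: time passes only in moves, steps and waits
```

```bash
sed -i 's/p=camera_params(name);K/p=CP(name);K/; s/^HSV=/import functools\nCP=functools.lru_cache(camera_params)\nHSV=/' h.py
cat > a.py <<'E'
from h import *
def held(im,s,col,off,x0=185,x1=330):
    p=s['position'];m=mask(im,col);ys,xs=np.where(m[185:300,x0:x1]>0);b=np.array([xs.min()+x0,ys.min()+185,xs.max()+x0])
    def f(x):
        q=np.vstack([proj(ring(x,p[2]-off+z,.064),'wrist',s) for z in(.01,.04)]);return np.array([q[:,0].min(),q[:,1].min(),q[:,0].max()])-b
    r=least_squares(f,p[:2]);return r.x-p[:2],r.fun.round(1),b
E
python3 - <<'E'
from a import *
s=observe();im=cv2.imread('pics/w2.png')[:,:,::-1]
print('rim',fitrim(im,(.431,.283),.075,.064,s))
print('disc',fit(im,'black',np.array([247,125.]),'wrist',s,0,((.0445,.092),(.045,.092))))
print('held',held(im,s,'blue',.0239))
top=cv2.imread('pics/top0.png')[:,:,::-1]
print('rim top',fitrim(top,(.431,.283),.075,.064,s,'top'))
print(s['position'],s['clock'])
E
```

```text
rim (array([0.433 , 0.2865]), np.float32(95.03604))
disc (array([0.43060675, 0.28866504]), array([-3.2, -3.1,  3.1,  3.3]))
held (array([-0.00129583, -0.00022508]), array([-1.3,  0.2,  1.3]), array([192, 191, 316]))
rim top (array([0.4315, 0.2855]), np.float32(-13.263344))
[0.36815443 0.28096079 0.17287707] 5.75
```

```bash
python3 -m pendant '[0.02,-0.002,0,0,0,0,0.05, 0.03,-0.0035,0,0,0,0,0.05, 0.015,0,0.02,0,0,0,0.05, 0,0,0.03,0,0,0,0.05, 0,0,0.01,0,0,0,0.05, 0,0,0,0,0,0,0.05, 0,0,0,0,0,0,0.05]'
python3 - <<'E'
from a import *
s=observe();print(s['position'].round(4),s['ee_rot'].round(3),s['force'].round(1))
E
```

```text
clock: 6.62
position: [0.4326, 0.2876, 0.1136]
ee_rot: [-3.141, -0.001, -0.002]
force: [0.9, 0.7, -0.8]
width: 0.686
gripper_force: 20.0
[0.4326 0.2876 0.1136] [-3.141e+00 -1.000e-03 -2.000e-03] [ 0.9  0.7 -0.8]
```

```bash
python3 -m pendant '[0.001,0.001,0.006,0,0,0,0.05, 0,0,0.006,0,0,0,0.05, 0,0,0.004,0,0,0,0.05, 0,0,0.003,0,0,0,0.05, 0,0,0,0,0,0,0.05]'
python3 -m pendant '[0,0,0.003,0,0,0,0.05, 0,0,0.002,0,0,0,0.05, 0,0,0,0,0,0,0.05]'
```

```text
clock: 7.25
position: [0.4328, 0.2861, 0.0934]
ee_rot: [3.141, 0.001, -0.001]
force: [0.6, -1.1, -1.4]
width: 0.689
gripper_force: 20.0
clock: 7.62
position: [0.433, 0.2862, 0.0888]
ee_rot: [3.142, 0.001, 0.0]
force: [-1.0, -0.2, 2.8]
width: 0.69
gripper_force: 20.0
```

```bash
python3 -m pendant '[0,0,0,0,0,0,0.0918, 0,0,0,0,0,0,0.0918, 0,0,0,0,0,0,0.0918, 0,0,-0.025,0,0,0,0.0918, 0,0,-0.03,0,0,0,0.0918, 0,0,-0.03,0,0,0,0.0918, 0.01,0.025,0,0,0,0,0.0918, 0.02,0.05,0,0,0,0,0.0918, 0.025,0.055,0,0,0,0,0.0918, 0.025,0.055,0,0,0,0,0.0918]'
python3 -m pendant '[0.025,0.055,0,0,0,0,0.0918, 0.025,0.055,0,0,0,0,0.0918, 0.025,0.055,0,0,0,0,0.0918, 0.02,0.05,0,0,0,0,0.0918, 0.005,0.023,0,0,0,0,0.0918, 0,0,0,0,0,0,0.0918, 0,0,0,0,0,0,0.0918]'
python3 - <<'E'
from a import *
s,im=shot('wrist')
print(s['position'].round(4),s['ee_rot'].round(3))
g=proj([.616,-.137,.03],'wrist',s)[0];print(*fit(im,'yellow',g,'wrist',s))
s,im=shot('top','t2.png');print('stack',*fit(im,'blue',proj([.432,.286,.1],'top',s)[0],'top',s,.065))
cv2.imwrite('pics/t2c.png',cv2.resize(im[190:330,40:240,::-1],None,fx=3,fy=3))
E
```

```text
clock: 8.88
position: [0.5137, 0.0996, 0.1739]
ee_rot: [-3.141, -0.002, -0.001]
force: [1.4, 0.4, 0.3]
width: 1.004
gripper_force: 0.0
clock: 9.75
position: [0.613, -0.1351, 0.1736]
ee_rot: [-3.141, -0.003, 0.001]
force: [-0.7, 0.7, 0.2]
width: 1.001
gripper_force: 0.0
[ 0.613  -0.1351  0.1736] [-3.141e+00 -3.000e-03  1.000e-03]
[ 0.61746965 -0.1376437 ] [-0.3 -1.2  0.3  1.2]
stack [0.4311407  0.28504528] [-1.8  0.8  1.9 -0.8]
```

View pics/t2c.png

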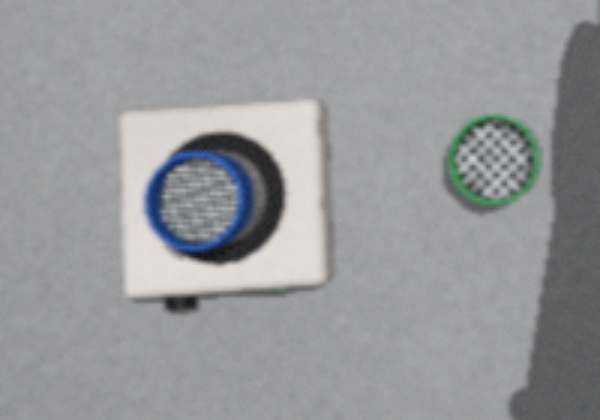

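Blue is seated level in the pan at about (0.4315, 0.2855), and green is untouched. Yellow is next.

```bash
python3 -m pendant '[0.0045,0.0025,0.03,0,0,0,0.0918, 0,0,0.04,0,0,0,0.0918, 0,0,0.04,0,0,0,0.0918, 0,0,0.03,0,0,0,0.0918, 0,0,0.01,0,0,0,0.0918, 0,0,0,0,0,0,0.05, 0,0,0,0,0,0,0.05, 0,0,0,0,0,0,0.05, 0,0,0,0,0,0,0.05, 0,0,0,0,0,0,0.05]' 20
python3 -m pendant '[0,0,0,0,0,0,0.05]'
```

```text
clock: 11.1
position: [0.6185, -0.1393, 0.0249]
ee_rot: [3.141, 0.001, 0.003]
force: [-1.4, 0.9, 6.5]
width: 0.69
gripper_force: 20.0
clock: 11.22
position: [0.6185, -0.1393, 0.0249]
ee_rot: [3.141, 0.001, 0.003]
force: [-1.4, 0.3, 6.8]
width: 0.69
gripper_force: 20.0
```

```bash
python3 -m pendant '[0,0,-0.025,0,0,0,0.05, 0,0,-0.05,0,0,0,0.05, 0,0,-0.055,0,0,0,0.05, -0.01,-0.025,-0.035,0,0,0,0.05, -0.02,-0.045,0,0,0,0,0.05, -0.0235,-0.054,0,0,0,0,0.05, -0.0235,-0.054,0,0,0,0,0.05, -0.0235,-0.054,0,0,0,0,0.05, -0.0235,-0.054,0,0,0,0,0.05, -0.0235,-0.054,0,0,0,0,0.05]'
python3 -m pendant '[-0.02,-0.045,0,0,0,0,0.05, -0.01,-0.025,0,0,0,0,0.05, -0.008,-0.015,0,0,0,0,0.05, 0,0,0.02,0,0,0,0.05, 0,0,0,0,0,0,0.05, 0,0,0,0,0,0,0.05]'
python3 - <<'E'
from a import *
s,im=shot('wrist','w3.png');print(s['position'].round(4),s['ee_rot'].round(3));print(held(im,s,'yellow',.0249))
E
```

```text
clock: 12.48
position: [0.4691, 0.2021, 0.1891]
ee_rot: [-3.141, -0.001, -0.001]
force: [1.0, -0.0, -0.6]
width: 0.69
gripper_force: 20.0
clock: 13.22
position: [0.4325, 0.285, 0.1691]
ee_rot: [3.141, -0.001, 0.0]
force: [-0.7, 0.8, -0.2]
width: 0.691
gripper_force: 20.0
[0.4325 0.285  0.1691] [ 3.141e+00 -1.000e-03  0.000e+00]
(array([-0.00098845, -0.00048657]), array([-1.4,  0.3,  1.4]), array([193, 190, 316]))
```

View pics/w3.png

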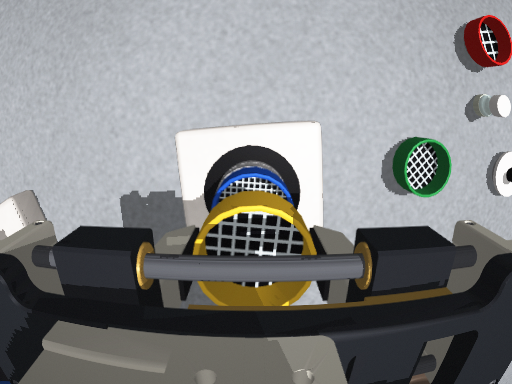

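Yellow is held level at (254,250), centred over blue at (253,190) to about 1 mm. I'm lowering it.

```bash
python3 -m pendant '[0,-0.001,0.015,0,0,0,0.05, 0,0,0.015,0,0,0,0.05, 0,0,0.006,0,0,0,0.05, 0,0,0.004,0,0,0,0.05, 0,0,0.003,0,0,0,0.05, 0,0,0,0,0,0,0.05]'
python3 -m pendant '[0,0,0.003,0,0,0,0.05, 0,0,0.002,0,0,0,0.05, 0,0,0.001,0,0,0,0.05, 0,0,0,0,0,0,0.05]'
```

```text
clock: 14.02
position: [0.432, 0.2867, 0.1257]
ee_rot: [3.142, 0.001, 0.0]
force: [0.4, -0.6, -1.2]
width: 0.689
gripper_force: 20.0
clock: 14.52
position: [0.4319, 0.2866, 0.1198]
ee_rot: [3.141, 0.001, 0.0]
force: [-0.8, -0.9, 1.5]
width: 0.686
gripper_force: 20.0
```

```bash
python3 -m pendant '[0,0,0,0,0,0,0.0918, 0,0,0,0,0,0,0.0918, 0,0,0,0,0,0,0.0918, 0,0,-0.02,0,0,0,0.0918, 0,0,-0.03,0,0,0,0.0918, 0,0,-0.015,0,0,0,0.0918, 0.02,0.025,0,0,0,0,0.0918, 0.03,0.045,0,0,0,0,0.0918, 0.034,0.055,0,0,0,0,0.0918, 0.034,0.055,0,0,0,0,0.0918]'
python3 -m pendant '[0.034,0.055,0.005,0,0,0,0.0918, 0.024,0.04,0.005,0,0,0,0.0918, 0.012,0.0145,0,0,0,0,0.0918, 0,0,0,0,0,0,0.0918, 0,0,0,0,0,0,0.0918]'
python3 - <<'E'
from a import *
s,im=shot('wrist')
print(s['position'].round(4),s['ee_rot'].round(3))
g=proj([.6215,-.003,.03],'wrist',s)[0];print(*fit(im,'red',g,'wrist',s))
s,im=shot('scene','s2.png');print('y',*fit(im,'yellow',proj([.432,.286,.12],'scene',s)[0],'scene',s,.095))
cv2.imwrite('pics/s2c.png',cv2.resize(im[100:300,230:490,::-1],None,fx=3,fy=3))
E
```

```text
clock: 15.78
position: [0.5485, 0.1088, 0.1845]
ee_rot: [3.142, 0.002, 0.0]
force: [0.9, 0.2, -0.7]
width: 0.997
gripper_force: 0.0
clock: 16.4
position: [0.6159, 0.0053, 0.1749]
ee_rot: [-3.14, -0.005, 0.001]
force: [-0.2, 0.2, 0.2]
width: 0.998
gripper_force: 0.0
[0.6159 0.0053 0.1749] [-3.14e+00 -5.00e-03  1.00e-03]
[ 0.62322112 -0.00366613] [-0.7 -1.   0.7  1.1]
y [0.42787482 0.28818451] [-0.6 -1.1  0.6  0.8]
```

View pics/s2c.png

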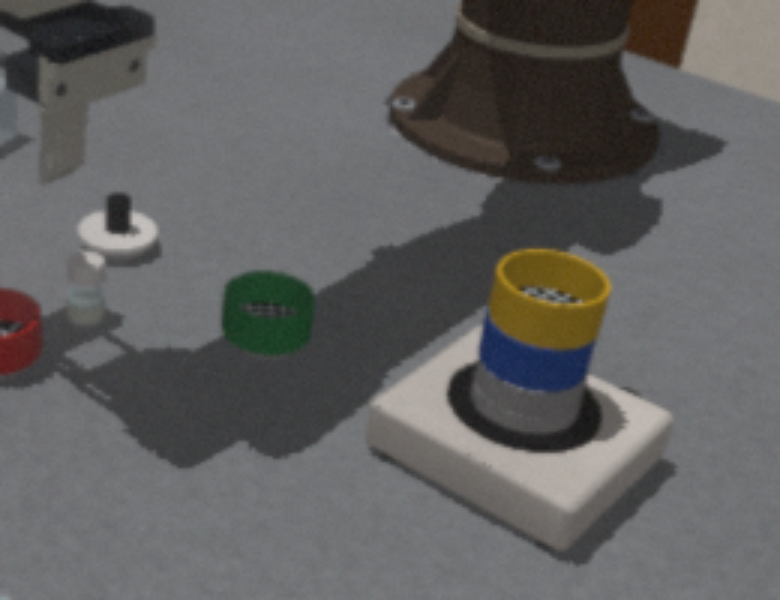

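The scene view shows yellow and blue seated level on the pan, with the vial and green sieve standing. Red is next.

```bash
python3 -m pendant '[0.007,0.009,0.02,0,0,0,0.0918, 0,0,0.04,0,0,0,0.0918, 0,0,0.045,0,0,0,0.0918, 0,0,0.03,0,0,0,0.0918, 0,0,0.015,0,0,0,0.0918, 0,0,0,0,0,0,0.05, 0,0,0,0,0,0,0.05, 0,0,0,0,0,0,0.05, 0,0,0,0,0,0,0.05, 0,0,0,0,0,0,0.05]' 20
python3 -m pendant '[0,0,0,0,0,0,0.05]'
```

```text
clock: 17.75
position: [0.6246, -0.006, 0.0261]
ee_rot: [-3.142, -0.001, -0.003]
force: [-1.0, -0.2, 6.8]
width: 0.705
gripper_force: 20.0
clock: 17.88
position: [0.6246, -0.0059, 0.0262]
ee_rot: [-3.142, -0.001, -0.003]
force: [-0.2, -1.0, 6.6]
width: 0.703
gripper_force: 20.0
```

```bash
python3 -m pendant '[0,0,-0.025,0,0,0,0.05, 0,0,-0.05,0,0,0,0.05, 0,0,-0.055,0,0,0,0.05, -0.01,-0.015,-0.045,0,0,0,0.05, -0.025,-0.04,0,0,0,0,0.05, -0.034,-0.052,0,0,0,0,0.05, -0.034,-0.052,0,0,0,0,0.05, -0.034,-0.052,0,0,0,0,0.05, -0.03,-0.045,0,0,0,0,0.05, -0.02,-0.028,0,0,0,0,0.05]'
python3 -m pendant '[-0.004,-0.007,0,0,0,0,0.05, 0,0,0,0,0,0,0.05, 0,0,0,0,0,0,0.05]'
python3 - <<'E'
from a import *
s,im=shot('wrist','w4.png');print(s['position'].round(4),s['ee_rot'].round(3));print(held(im,s,'red',.0262))
g=proj([.4317,.286,.13],'wrist',s)[0];print(g,blob(im,'yellow',g))
E
```

```text
clock: 19.12
position: [0.4344, 0.2802, 0.2003]
ee_rot: [-3.141, -0.006, -0.0]
force: [0.6, 0.3, -0.5]
width: 0.703
gripper_force: 20.0
clock: 19.5
position: [0.4334, 0.2833, 0.1998]
ee_rot: [3.141, -0.002, 0.0]
force: [0.3, 0.4, -0.5]
width: 0.699
gripper_force: 20.0
[0.4334 0.2833 0.1998] [ 3.141e+00 -2.000e-03  0.000e+00]
(array([-0.00188292, -0.00021787]), array([-1.3,  0.2,  1.3]), array([193, 191, 315]))
[250.19569571 214.20286956] [208. 169. 288. 214.]
```

View pics/w4.png

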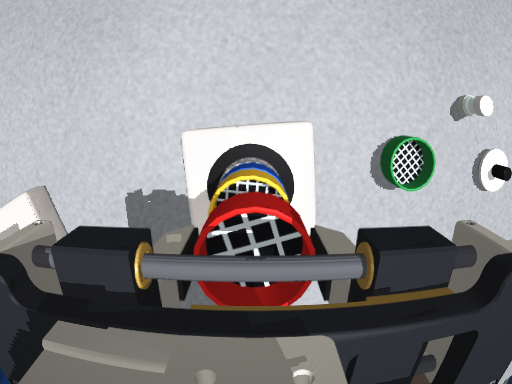

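Red is held level at (254,250), about 2–3 mm to the right of the stack axis. I'll correct that and lower it.

```bash
python3 -m pendant '[0,-0.0025,0.015,0,0,0,0.05, 0,0,0.015,0,0,0,0.05, 0,0,0.006,0,0,0,0.05, 0,0,0.004,0,0,0,0.05, 0,0,0.003,0,0,0,0.05, 0,0,0,0,0,0,0.05]'
python3 -m pendant '[0,0,0.002,0,0,0,0.05, 0,0,0.002,0,0,0,0.05, 0,0,0.001,0,0,0,0.05, 0,0,0,0,0,0,0.05]'
```

```text
clock: 20.3
position: [0.4325, 0.2873, 0.1569]
ee_rot: [-3.142, -0.001, -0.0]
force: [0.6, -0.6, -0.6]
width: 0.703
gripper_force: 20.0
clock: 20.8
position: [0.4324, 0.2873, 0.1518]
ee_rot: [3.141, 0.001, -0.0]
force: [-0.2, -1.3, -0.6]
width: 0.7
gripper_force: 20.0
```

Not in contact yet, with about 1 mm left.

```bash
python3 -m pendant '[0,0.0005,0.001,0,0,0,0.05, 0,0,0.001,0,0,0,0.05, 0,0,0,0,0,0,0.05]'
```

```text
clock: 21.18
position: [0.4326, 0.2871, 0.151]
ee_rot: [-3.141, -0.001, -0.002]
force: [-2.4, -2.8, 11.3]
width: 0.699
gripper_force: 20.0
```

```bash
python3 -m pendant '[0,0,-0.001,0,0,0,0.0918, 0,0,0,0,0,0,0.0918, 0,0,0,0,0,0,0.0918, 0,0,-0.02,0,0,0,0.0918, 0,0,-0.03,0,0,0,0.0918, 0,0.02,-0.01,0,0,0,0.0918, 0.002,0.045,0,0,0,0,0.0918, 0.003,0.055,0,0,0,0,0.0918, 0.003,0.058,0,0,0,0,0.0918, 0.003,0.058,0,0,0,0,0.0918]'
python3 -m pendant '[0.003,0.055,0.01,0,0,0,0.0918, 0.003,0.045,0.015,0,0,0,0.0918, 0.002,0.018,0.01,0,0,0,0.0918, 0,0,0,0,0,0,0.0918, 0,0,0,0,0,0,0.0918]'
python3 - <<'E'
from a import *
s,im=shot('wrist','w5.png')
print(s['position'].round(4),s['ee_rot'].round(3))
g=proj([.454,-.068,.016],'wrist',s)[0];k=proj([.454,-.068,.044],'wrist',s)[0];print(g,k)
print(*fit(im,'white',g,'wrist',s,0,((.01,.064),(.016,.064))))
print(*fit(im,'black',k,'wrist',s,0,((.016,.02),(.044,.02))))
s,im=shot('scene','s3.png');print('r',*fit(im,'red',proj([.432,.286,.15],'scene',s)[0],'scene',s,.125))
cv2.imwrite('pics/s3c.png',cv2.resize(im[100:300,230:490,::-1],None,fx=3,fy=3))
E
```

```text
clock: 22.42
position: [0.4435, 0.049, 0.211]
ee_rot: [-3.142, -0.002, -0.001]
force: [1.5, 0.3, -0.5]
width: 1.002
gripper_force: 0.0
clock: 23.05
position: [0.452, -0.0655, 0.1762]
ee_rot: [-3.141, -0.004, -0.0]
force: [0.3, 0.7, -0.2]
width: 0.998
gripper_force: 0.0
[ 0.452  -0.0655  0.1762] [-3.141 -0.004 -0.   ]
[256.28706628 183.57445258] [256.48256334 189.94945501]
[ 0.40274313 -0.03726515] [-17.9 -11.6  17.2  14.4]
[ 0.45413779 -0.067535  ] [-1.3 -1.8  1.3  1.7]
r [0.42733015 0.28879385] [-1.1 -0.6  1.1  0.3]
```

View pics/s3c.png

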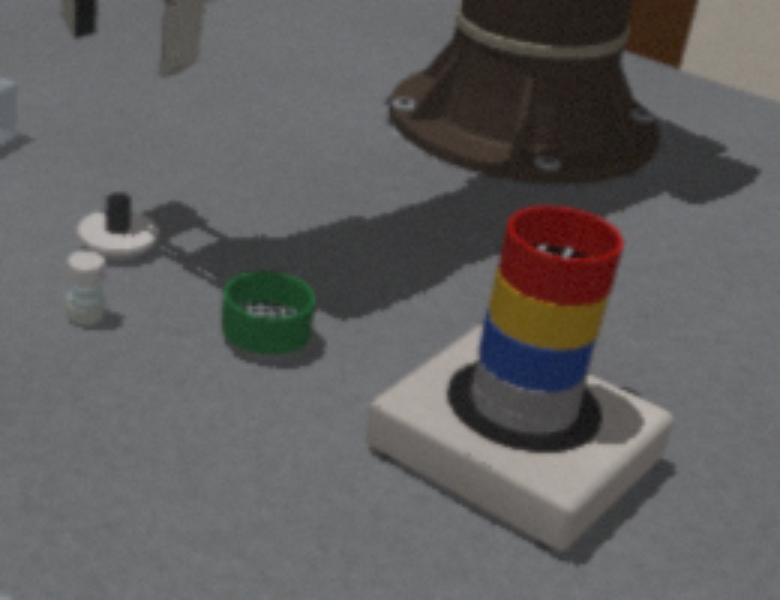

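View pics/w5.png

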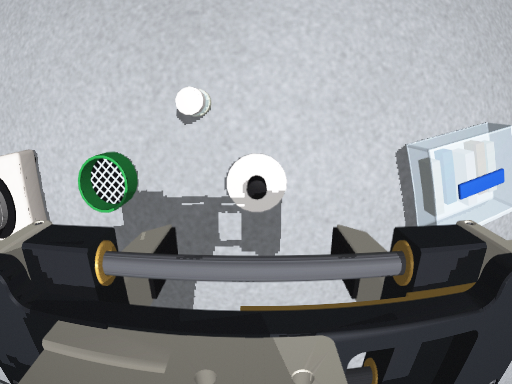

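The scene view shows all three sieves seated level, with vial and green standing. In the wrist view the lid is at (256,183) and its knob at (256,188). I'll grip the lid by the knob.

```bash
python3 -m pendant '[0.002,0.002,0.03,0,0,0,0.07, 0,0,0.04,0,0,0,0.05, 0,0,0.04,0,0,0,0.05, 0,0,0.024,0,0,0,0.04, 0,0,0.008,0,0,0,0.035, 0,0,0,0,0,0,0.03]' 20
python3 -m pendant '[0,0,0.001,0,0,0,0.01, 0,0,0,0,0,0,0.01, 0,0,0,0,0,0,0.01, 0,0,0,0,0,0,0.01, 0,0,0,0,0,0,0.01]'
```

```text
clock: 23.9
position: [0.454, -0.0685, 0.0342]
ee_rot: [-3.141, -0.003, -0.0]
force: [0.5, -0.3, -0.3]
width: 0.399
gripper_force: 0.0
clock: 24.52
position: [0.4545, -0.0691, 0.0337]
ee_rot: [3.141, 0.001, 0.003]
force: [-1.4, 1.0, 7.3]
width: 0.212
gripper_force: 20.0
```

```bash
python3 -m pendant '[0,0,-0.02,0,0,0,0.01, 0,0,-0.04,0,0,0,0.01, 0,0,-0.05,0,0,0,0.01, 0,-0.015,-0.05,0,0,0,0.01, -0.002,-0.035,-0.036,0,0,0,0.01, -0.004,-0.05,0,0,0,0,0.01, -0.004,-0.055,0,0,0,0,0.01, -0.004,-0.055,0,0,0,0,0.01, -0.004,-0.055,0,0,0,0,0.01, -0.003,-0.045,0,0,0,0,0.01]'
python3 -m pendant '[-0.001,-0.032,0,0,0,0,0.01, 0,-0.013,0,0,0,0,0.01, 0,0,0,0,0,0,0.01, 0,0,0,0,0,0,0.01]'
python3 - <<'E'
from a import *
s,im=shot('wrist','w6.png');p=s['position'];print(p.round(4),s['ee_rot'].round(3))
for o in(.01,.016):
    q=proj(ring(p[:2],p[2]-.0337+o,.064),'wrist',s);print('pred lid',q.min(0),q.max(0))
q=proj(ring((.4317,.286),.165,.064),'wrist',s);print('pred stack',q.min(0),q.max(0))
E
```

```text
clock: 25.78
position: [0.4318, 0.2428, 0.2291]
ee_rot: [-3.141, -0.002, -0.0]
force: [0.5, -0.3, -1.7]
width: 0.215
gripper_force: 20.0
clock: 26.28
position: [0.4318, 0.2841, 0.2288]
ee_rot: [3.14, -0.002, -0.0]
force: [-1.2, -1.1, -0.4]
width: 0.212
gripper_force: 20.0
[0.4318 0.2841 0.2288] [ 3.14e+00 -2.00e-03 -0.00e+00]
pred lid [202.56859016 185.02789714] [304.60480024 279.29718314]
pred lid [200.98932177 187.40030174] [306.18236181 284.04113447]
pred stack [208.63332648 172.65593989] [293.4576994  253.13426672]
```

View pics/w6.png

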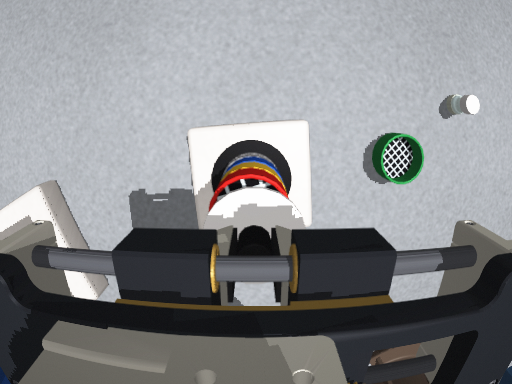

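The lid is held with its top edge near row 187. The stack's red rim edge is near row 168, so I'm checking its x offset before lowering.

```bash
python3 - <<'E'
from a import *
s=observe();im=cv2.imread('pics/w6.png')[:,:,::-1];p=s['position']
ys,xs=np.where(mask(im,'red')[150:235,190:310]);print('red',xs.min()+190,ys.min()+150,xs.max()+190)
for x in(.430,.432,.434,.436):
    q=np.vstack([proj(ring((x,.286),z,.064),'wrist',s) for z in(.135,.165)]);print(x,q[:,1].min(),q[:,0].min(),q[:,0].max())
h=im.astype(int).min(2);print('col255',h[160:200,255]);print('row 210',h[210,200:215],h[210,295:312])
s2,t=shot('top');r=fit(t,'red',proj([.432,.286,.16],'top',s2)[0],'top',s2,.125);print('top',r)
E
```

```text
red 209 168 287
0.43 167.99373173095273 208.74297329449485 293.3550341870844
0.432 165.5955594451222 208.61844161747788 293.45584592507095
0.434 163.1910390878599 208.49543601300095 293.55530906617975
0.436 160.78046116833445 208.37400411175787 293.65338239216663
col255 [ 31  86 115  31  31  32  34  63  40  15  18  18  19  18  21  53  60  44
  30  17  23  27  26  26  26 137 204 182 225 254 254 254 254 254 254 254
 254 254 254 254]
row 210 [165 163 163 164 165 167 166 166 140  52 182 250 253 254 254] [202 254 252 217 250 251 251 251 251 251 251 251 250 248 245 238 218]Traceback (most recent call last):
  File "<stdin>", line 7, in <module>
  File "h.py", line 36, in fit
    b=blob(im,col,uv)
  File "h.py", line 32, in blob
    i=min([i for i in range(1,n) if st[i,4]>60],key=lambda i:np.hypot(*(c[i]-uv)))
ValueError: min() iterable argument is empty
```

```bash
python3 -m pendant '[-0.0005,-0.0015,0.015,0,0,0,0.01, 0,0,0.008,0,0,0,0.01, 0,0,0.006,0,0,0,0.01, 0,0,0.004,0,0,0,0.01, 0,0,0.002,0,0,0,0.01, 0,0,0,0,0,0,0.01]'
python3 -m pendant '[0,0,0.002,0,0,0,0.01, 0,0,0.002,0,0,0,0.01, 0,0,0,0,0,0,0.01]'
```

```text
clock: 27.12
position: [0.431, 0.2874, 0.1939]
ee_rot: [-3.142, -0.001, -0.0]
force: [0.1, -0.3, -0.9]
width: 0.207
gripper_force: 20.0
clock: 27.5
position: [0.4309, 0.2872, 0.1898]
ee_rot: [3.141, 0.001, -0.0]
force: [-1.2, -0.1, -0.5]
width: 0.214
gripper_force: 20.0
```

```bash
python3 -m pendant '[0,0.0005,0.001,0,0,0,0.01, 0,0,0.0005,0,0,0,0.01, 0,0,0,0,0,0,0.01]'
```

```text
clock: 27.88
position: [0.431, 0.2869, 0.1887]
ee_rot: [-3.141, -0.001, -0.001]
force: [-1.2, -1.1, 5.4]
width: 0.213
gripper_force: 20.0
```

The lid is seated at the expected height with contact. I'll release it and retreat.

```bash
python3 -m pendant '[0,0,0,0,0,0,0.04, 0,0,0,0,0,0,0.05, 0,0,0,0,0,0,0.05, 0,0,-0.015,0,0,0,0.05, 0,0,-0.03,0,0,0,0.05, 0,0,-0.04,0,0,0,0.05, 0.0,0.04,0,0,0,0,0.05, 0,0.05,0,0,0,0,0.05, 0,0.05,0,0,0,0,0.05, 0,0.05,0,0,0,0,0.05]'
python3 -m pendant '[0,0.04,0,0,0,0,0.05, 0,0.04,0,0,0,0,0.05, 0,0,0,0,0,0,0.05, 0,0,0,0,0,0,0.05]'
python3 - <<'E'
from a import *
s,im=shot('scene');s2,t=shot('top')
print(s['position'])
for c,x in(('green',(.459,.099,.03)),): print(*fit(t,c,proj(x,'top',s)[0],'top',s))
cv2.imwrite('pics/f.png',np.vstack([cv2.resize(im[100:300,230:490,::-1],(520,400)),cv2.resize(t[220:300,60:320,::-1],(520,160))]))
E
```

```text
clock: 29.12
position: [0.4311, 0.0954, 0.2746]
ee_rot: [-3.141, -0.002, -0.002]
force: [1.6, -0.4, -1.1]
width: 0.544
gripper_force: 0.0
clock: 29.62
position: [0.4313, 0.0175, 0.2741]
ee_rot: [-3.141, -0.001, -0.002]
force: [-0.3, 0.1, -0.7]
width: 0.544
gripper_force: 0.0
[0.43131593 0.01750438 0.27412659]Traceback (most recent call last):
  File "<stdin>", line 4, in <module>
  File "h.py", line 36, in fit
    b=blob(im,col,uv)
  File "h.py", line 32, in blob
    i=min([i for i in range(1,n) if st[i,4]>60],key=lambda i:np.hypot(*(c[i]-uv)))
ValueError: min() iterable argument is empty
```

```bash
python3 - <<'E'
from a import *
s,im=shot('scene')
cv2.imwrite('pics/f.png',cv2.resize(im[100:300,150:490,::-1],(800,470),interpolation=cv2.INTER_CUBIC))
E
```

```text
(no output)
```

View pics/f.png

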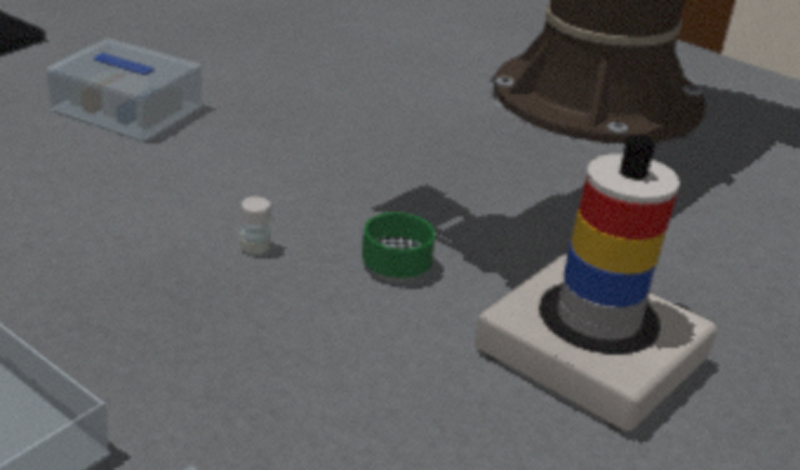

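The stack is complete and level, with the lid at (632,180) flush on red. The vial (256,225) and green sieve (398,245) stand untouched, and the arm is clear.

```bash
python3 -c "
from cell import *
print(sign_off())"
```

```text
the job is handed in; nothing more can be done
None
```

The stack is built and handed in at about 30 s: blue, yellow, red and lid are seated level in order, each let go before the next, and the green sieve and jar are still standing where they were.

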